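# Release the eccentric cam and push the dish carriage home

## Robot

A 7-joint arm with a two-finger parallel gripper is mounted at the origin on a cart in front of the work surface, level with it; the furniture and walls round the work are solid. World frame = base frame: x ahead of the robot, y to its left, z up, the work surface at z = 0. Lengths are in mm, angles in rad, forces in N, time in s.
With the tool pointing down it reaches from about 400 to 875 mm from the base axis. Payload 4.4 kg.
Tool frame: the origin (TCP) lies between the finger pads; the fingertips stand 22 mm ahead of it and the grasp point (between the pads) lies 3 mm ahead of it; z points along the fingers, y is the line along which they close (so a half turn about z gives the same grasp; the last joint's range is limited). The gripper opens to 85 mm and grips with 20 to 120 N. Pads are 22 mm wide; open, the fingers measure 114 mm over their backs; the gripper's body (76 mm by 85 mm) begins 54 mm behind the grasp point. The pads swing forward as they close: fully open they stand 13 mm farther back than shut.
Start: joints at [-1.312, 0.628, 0.038, 1.517, -0.027, 0.996, -0.02], TCP at [207.405, 616.036, 253.313] pointing down, gripper open.
Joint ranges: [-3.06, 3.06], [-0.37, 2.12], [-1.25, 1.32], [0.18, 2.47], [-1.1, 4.24], [0.23, 1.98], [-2.94, 2.94]. Speed limits (rad/s): [2.57, 2.57, 3.14, 3.14, 3.14, 3.14, 3.14].

## Interface

Orientations are given as [roll, pitch, yaw] about the fixed x, y, z axes, in that order (R = Rz(yaw) Ry(pitch) Rx(roll)).
In Python, from cell import ctrl gives the robot as it stands.
- The arm moves only by the tool step_arm, never from a script. Its argument "plan" is a list of rows, each an object of numbers: "dx", "dy", "dz": the shift along the tool's x, y, z scaled (see below); "ax", "ay", "az": the turn, a rotation vector about the tool's x, y, z scaled (see below); "gripper": the opening, from 0 (shut) to 1 (fully open). A call has 1 to 20 rows; each row shifts and turns the commanded pose from where the row before left it, along the tool's axes as they then stand; what a row does not reach is not made up. The controller multiplies each number of a shift by 0.3 m and each number of a turn by 90 degrees. A row lasts 1/8 s, in which the tool goes at most 62.5 mm and 10.7 degrees, less where a joint would pass 70% of its speed; a pose out of reach is approached as far as the arm can. A call with a number of a shift or a turn outside -1 to 1 is refused whole. A call with a gripper value outside its range is refused whole. The fingers move at their own pace and stop on an object; the grip force is fixed at half the most. Time passes only in rows, so rows that do not move let the fingers close. It gives the time, the measured TCP pose, the force, the opening and the grip force at its end, in the units of the state.
- ctrl.read_state(): the state, without advancing time (a new reading comes with each control period).
- ctrl.get_image(name): name is "scene" or "top"; returns a dict with "color" (420x560x3 uint8, red, green, blue), "range_z" (420x560 float32, mm along the optical axis (not along the pixel's ray), 0 where there is no reading), "fx", "fy", "cx", "cy" (pixels), "k1" (the pictures are not rectified: a ray, as slopes to the right and down, at radius r is drawn at 1 + k1 r^2 times it, then the intrinsics apply), "T" (4x4, takes a point from camera to world coordinates). Camera axes: x right, y down, z forward; pixel columns grow to the right and rows downward; lengths in mm; the calibration is good to about 2 mm. A picture is of the moment at which its call begins.
- ctrl.finish_job(): hands the job in; it is judged then, once.
The state is a dict: "clock": time; "qpos": joint angles; "qd": joint speeds; "tau": joint torques, N m; "eef_pos": TCP position; "tool_rot": TCP orientation; "force": force on the tool from outside, world axes, zero at the start; "torque": the same for the moment, N m; "width": finger opening in mm; "gripper_force": force on a finger pad.
Only numpy, scipy, OpenCV 4.12 (cv2) and the standard library are available. Lean on these libraries where they do the work, as an engineer would, in place of code of your own. Each camera call takes 0.05 s, during which the arm holds its last target. There are 200 camera calls.

## Task

The carriage of the dish reader is locked out by an eccentric cam standing in front of its follower roller. With the fingertips, push the cam round by its upright peg until its low point (the thin side, opposite the peg) squarely faces the roller, and only then push the carriage forward by its upright front plate until it is fully home in the reader. Grip and lift nothing, do not touch the dish that rides on the carriage, and leave the vials and the other dish where they stand.

Things in the scene. Friction and masses are not known exactly. Their poses are not given: they have to be found in the camera images.
- dish_reader: Fixed device: a low white box (top 55 mm above the table) open toward the robot, carriage in its mouth, cam on its left, on a 10 mm base plate. Origin on the table on the slide's centre line; x = the way the carriage is pushed in, y = left (cam's side). Here the plate spans x -120 to 106, y -71 to 165 mm, the box x -58 to 84, y -60 to 60 mm.
- cam (a joint): Cam angle (rad), counterclockwise from above. 0 = low point squarely facing the roller, peg pointing along the reader's +x. Starts at 2.0 to 2.5 (peg pointing back and left); turn it clockwise from above, peg passing round the left side. Stops at -0.35 and 2.7. Stays where left; about 6 N on the peg turns it.
- cam_pivot (a point): Axis of the cam at its top face, 26 mm above the table; at x -10, y 100 mm in the reader's frame. The cam is a steel disc of radius 34 mm whose centre lies 20 mm from the pivot on the peg's side: its edge is 54 mm from the pivot at the high point, 14 mm at the low point.
- cam_peg (a point): Upright round black peg, 14 mm in diameter, on a bar over the cam's thick side, 70 mm from the pivot. The point is on its axis 54 mm above the table; the peg is free from 33 to 72 mm above the table.
- carriage (a joint): How far the carriage is pushed in (m) along the reader's +x: 0 = pulled out (start), 0.050 = fully home, front plate against the box. About 3 N moves it; it stays where left. The cam lets it fully home only near its low point (within about 0.4 rad); at the start angles the roller strikes it after about 17 to 28 mm.
- push_face (a point): Centre of the outer face (toward the robot) of the carriage's upright grey front plate, 40 mm above the table; plate 106 mm wide, 6 mm thick, top 54 mm above the table. At the start at x -115, y 0 mm in the reader's frame.
- roller (a point): Centre of the follower roller, 16 mm in diameter, top 26 mm above the table (its pin 29 mm), on a steel arm that reaches out to the left from the carriage; at the start at x -83, y 100 mm in the reader's frame. It moves with the carriage.
- dish_seat (a point): Centre of the floor of the carriage's round recess for the dish; lip 6 mm high.
- petri_agar: Covered dish with agar, 94 mm across, 17 mm high, lying in the carriage's recess; origin at the centre of its underside. Not to be touched.
- vial_b: Dropper vial, 20 mm across, 82 mm tall, standing on the table to the left of the cam; origin under its centre. Leave alone.
- vial_d: Dropper vial, 20 mm across, 82 mm tall, standing on the table to the right of the carriage; origin under its centre. Leave alone.
- petri_glass: Empty clear dish, 89 mm across, 14 mm high, lying on the table in front of the cam; origin at the centre of its underside. Leave alone.

How it is judged:
By the outcome, as a careful person would: the job done as asked, in the order asked, and still so for the second after the job is handed in, with the robot touching nothing.
It also fails if it takes over 58 s, if anything falls off the work surface, if the arm or the gripper's body presses on something with over 40 N, if the wrist force passes 120 N, or if a joint passes its speed limit or range.

## Working session

There is one attempt and no reset: what is moved stays moved. The work goes in short steps, Python scripts to look and compute and a tool call to move; the robot and the scene stay as the last step left them, time stands still between calls to the robot, and variables do not carry over. Pictures are saved under pics/ and viewed, at most 11 in all, crops included, and the job is handed in when it is done.

Besides the shell and the picture viewer there is one more tool, called after "Emit:" as name(argument=value, ...) on one line, values as JSON. step_arm: Moves the arm, as the interface text tells. Shifts and turns lie within -1 to 1; 1 stands for 0.3 m of shift or 90 degrees of turn. Its arguments: {"type":"object","properties":{"plan":{"type":"array"}},"required":["plan"]}

```bash
mkdir -p pics
cat > h.py <<'E'
import numpy as np,cv2
from cell import ctrl
def pts(im):
    h,w=im["range_z"].shape
    K=np.array([[im["fx"],0,im["cx"]],[0,im["fy"],im["cy"]],[0,0,1.]])
    u,v=np.meshgrid(np.arange(w),np.arange(h))
    p=np.stack([u,v],-1).reshape(-1,1,2).astype(float)
    s=cv2.undistortPoints(p,K,np.array([im["k1"],0,0,0.])).reshape(h,w,2)
    return s
def world(im):
    s=pts(im);z=im["range_z"][...,None]
    c=np.concatenate([s*z,z],-1);T=np.array(im["T"])
    return c@T[:3,:3].T+T[:3,3]
def onplane(im,u,v,z):
    s=pts(im)[int(round(v)),int(round(u))];T=np.array(im["T"])
    d=T[:3,:3]@np.r_[s,1];return T[:3,3]+d*(z-T[2,3])/d[2]
E
python3 - <<'E'
from h import *
import pickle
for n in("scene","top"):
    im=ctrl.get_image(n);pickle.dump(im,open(n+".pkl","wb"))
    cv2.imwrite(f"pics/{n}0.png",im["color"][...,::-1]);print(n,np.array(im["T"]).round(2).tolist(),im["k1"],im["fx"])
s=ctrl.read_state();print(s)
E
```

```text
scene [[0.57, -0.6, 0.57, 11.48], [-0.82, -0.43, 0.37, -307.6], [0.02, -0.68, -0.74, 756.73], [0.0, 0.0, 0.0, 1.0]] -0.05051675394929111 524.1498466463381
top [[-0.07, -0.98, 0.21, 323.83], [-1.0, 0.07, -0.02, 48.24], [0.0, -0.21, -0.98, 1093.36], [0.0, 0.0, 0.0, 1.0]] -0.06934881872906717 501.9380072834241
{'clock': 0.1, 'qpos': array([-1.31180186,  0.62925392,  0.03844163,  1.51826555, -0.02697627,
        0.99630386, -0.02000621]), 'qd': array([-1.70110364e-03, -9.13076824e-04, -1.22164682e-03, -2.74964069e-03,
        4.40799894e-05, -1.06768123e-03,  2.81507659e-04]), 'tau': array([ 2.56648571e-03, -5.64539158e+01,  1.23014264e+00, -1.93977553e+01,
        1.11817225e-02,  5.42721551e-03, -4.16714317e-05]), 'eef_pos': array([207.23244856, 615.52866456, 252.48156241]), 'tool_rot': array([-3.13988024e+00,  3.53581754e-05,  2.81680750e+00]), 'force': array([-0.37132682,  0.08583185, -0.60747141]), 'torque': array([ 0.01115671,  0.01959946, -0.00533256]), 'gripper_force': 0.0, 'width': 85.41006795201724}
```

View pics/scene0.png

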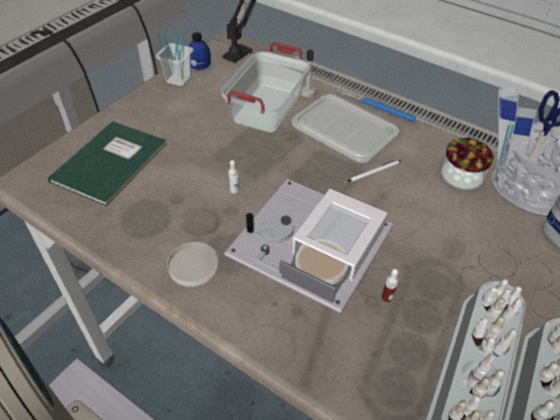

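View pics/top0.png

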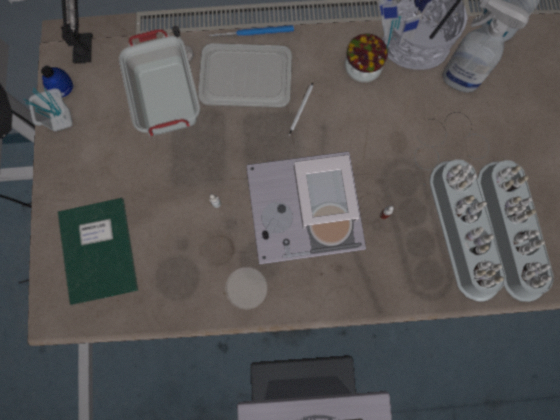

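The scene view shows the peg at (250,222), the pivot cap at (286,220), the roller at (265,250), the front plate around (310,280), vial_b at (234,178) and the glass dish at (193,264). In the top view the peg is at (265,235), the pivot at (281,209), the roller at (286,242), and the base plate corners are near (248,165), (352,154), (364,251) and (261,263).

Run:
```python
from h import *
import pickle
a=pickle.load(open("scene.pkl","rb"));b=pickle.load(open("top.pkl","rb"))
A=cv2.resize(a["color"][170:315,215:415,::-1],None,fx=4,fy=4,interpolation=cv2.INTER_CUBIC)
B=cv2.resize(b["color"][145:270,235:375,::-1],None,fx=4.8,fy=4.8,interpolation=cv2.INTER_CUBIC)
cv2.imwrite("pics/sc.png",A);cv2.imwrite("pics/tc.png",B)
for (u,v) in[(248,165),(352,154),(364,251),(261,263)]:print(onplane(b,u,v,10).round(1))
W=world(b)
for n,(u,v) in dict(plate=(270,180),pl2=(275,255),box=(349,200),table=(220,240),peg=(265,235)).items():print(n,W[v-1:v+2,u-1:u+2].reshape(-1,3).mean(0).round(1))
```

```text
[660.  106.8  10. ]
[ 670.  -129.4   10. ]
[ 448.5 -134.2   10. ]
[438.   90.6  10. ]
plate [621.7  59.6   9.9]
pl2 [453.3  59.3   9.6]
box [ 554.  -105.7   55.1]
table [ 4.957e+02  1.781e+02 -2.000e-01]
peg [488.4  76.5  72.6]
```

View pics/sc.png

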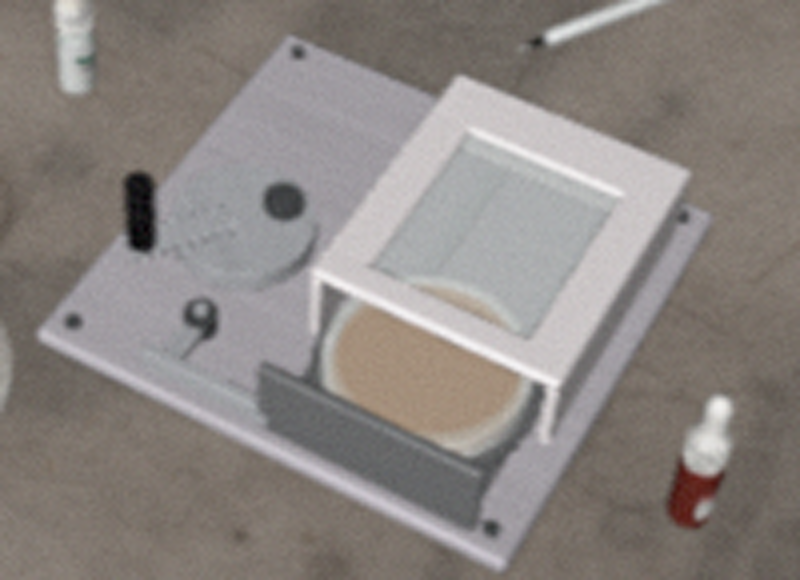

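View pics/tc.png

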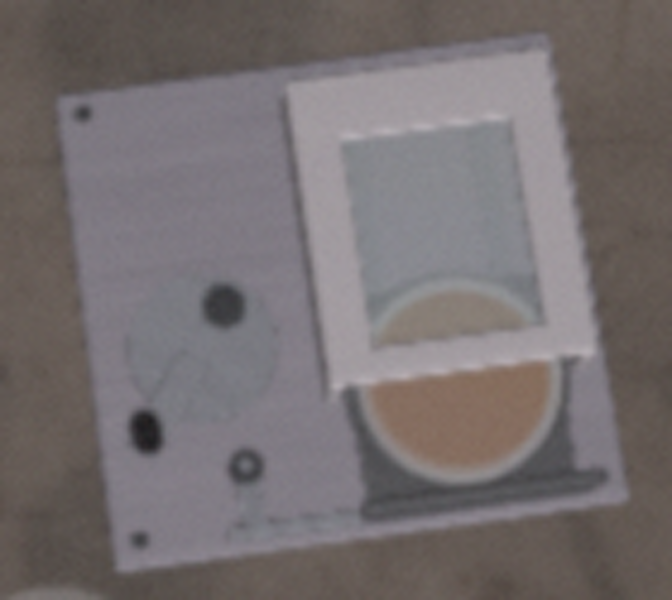

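Both crops show it clearly: plate corners in the top crop at (60,98), (548,37), (628,497), (118,570); in the scene crop at (290,37), (710,213), (500,562), (40,337). The peg top, pivot cap, roller and box corners are visible in both.

```bash
cat > fit.py <<'E'
from h import *
import pickle
a=pickle.load(open("scene.pkl","rb"));b=pickle.load(open("top.pkl","rb"))
M=dict(FL=(106,165,10),FR=(106,-71,10),NR=(-120,-71,10),NL=(-120,165,10),bFL=(84,60,55),bFR=(84,-60,55),bNR=(-58,-60,55),bNL=(-58,60,55),piv=(-10,100,28),rol=(-83,100,28))
S=dict(FL=(290,37),FR=(710,213),NR=(500,562),NL=(40,337),bFL=(460,76),bFR=(690,174),bNL=(315,270),bNR=(557,383),piv=(284,201),rol=(200,308))
P=dict(FL=(60,98),FR=(548,37),NR=(628,497),NL=(118,570),bFL=(287,87),bFR=(547,52),bNR=(596,353),bNL=(332,388),piv=(224,305),rol=(246,465))
def sub(im,u,v,z):
    K=np.array([[im["fx"],0,im["cx"]],[0,im["fy"],im["cy"]],[0,0,1.]])
    s=cv2.undistortPoints(np.array([[[u,v]]],float),K,np.array([im["k1"],0,0,0.]))[0,0]
    T=np.array(im["T"]);d=T[:3,:3]@np.r_[s,1];return (T[:3,3]+d*(z-T[2,3])/d[2])[:2]
sc=lambda p,z:sub(a,(p[0]+.5)/4-.5+215,(p[1]+.5)/4-.5+170,z)
tp=lambda p,z:sub(b,(p[0]+.5)/4.8-.5+235,(p[1]+.5)/4.8-.5+145,z)
def fit(X,Y):
    mx,my=X.mean(0),Y.mean(0);U,_,V=np.linalg.svd((X-mx).T@(Y-my));R=(U@V).T
    return R,my-R@mx
if __name__=="__main__":
    ms=np.array([M[k][:2] for k in M],float)
    Y1=np.array([sc(S[k],M[k][2]) for k in M]);Y2=np.array([tp(P[k],M[k][2]) for k in M])
    for Y,X in((Y1,ms),(Y2,ms),(np.r_[Y1,Y2],np.r_[ms,ms])):
        R,t=fit(X,Y);print(t.round(1),np.degrees(np.arctan2(R[1,0],R[0,0])).round(2));print((Y-X@R.T-t).round(1).tolist())
    for q in(sc((139,178),72),tp((145,420),72)):
        r=R.T@(q-t);print("peg",q.round(1),r.round(1),np.arctan2(r[1]-100,r[0]+10),np.hypot(r[1]-100,r[0]+10))
    W=world(a)
    for n,(u,v) in dict(vialb=(234,178),dish=(193,264),viald=(390,285)).items():
        w=W[v,u];print(n,w.round(),(R.T@(w[:2]-t)).round())
E
python3 fit.py
```

```text
[567.  -60.7] 4.05
[[-1.8, -2.9], [-0.9, 2.7], [0.8, 3.6], [-0.8, -4.2], [-1.2, -1.8], [-2.3, 0.1], [1.2, 2.1], [1.9, -1.8], [2.0, 1.2], [1.1, 1.0]]
[566.8 -60.5] 3.74
[[-1.7, -2.3], [-2.7, 2.0], [2.9, 1.2], [1.2, -1.8], [-2.4, -0.7], [-1.7, 0.6], [0.7, 1.6], [0.9, -1.1], [1.7, 0.3], [1.1, 0.2]]
[566.9 -60.6] 3.89
[[-2.2, -2.8], [-0.6, 2.9], [1.1, 3.2], [-1.2, -4.6], [-1.3, -1.7], [-2.0, 0.3], [1.5, 1.8], [1.9, -2.1], [1.8, 1.0], [0.9, 0.7], [-1.3, -2.4], [-3.0, 1.8], [2.6, 1.6], [1.5, -1.4], [-2.3, -0.8], [-1.9, 0.5], [0.4, 1.9], [1.0, -0.8], [1.9, 0.4], [1.2, 0.5]]
peg [493.4  77.9] [-63.9 143.2] 2.4660247925275076 69.06341208643774
peg [494.5  76.5] [-62.9 141.7] 2.473726100681975 67.37785016999567
vialb [573. 176.  42.] [ 22. 236.]
dish [389. 127.   2.] [-164.  200.]
viald [ 519. -189.   48.] [ -56. -125.]
```

Emit:
step_arm(plan=[{"az": -0.0833, "gripper": 0}, {"az": -0.0833, "gripper": 0}, {"az": -0.0834, "gripper": 0}, {"gripper": 0}, {"dx": -0.064, "dy": -0.162, "gripper": 0}, {"dx": -0.064, "dy": -0.162, "gripper": 0}, {"dx": -0.064, "dy": -0.162, "gripper": 0}, {"dx": -0.064, "dy": -0.162, "gripper": 0}, {"dx": -0.064, "dy": -0.162, "gripper": 0}, {"dx": -0.064, "dy": -0.162, "gripper": 0}, {"dx": -0.064, "dy": -0.162, "gripper": 0}, {"dx": -0.064, "dy": -0.162, "gripper": 0}, {"dx": -0.064, "dy": -0.162, "gripper": 0}, {"dx": -0.064, "dy": -0.162, "gripper": 0}, {"dx": -0.064, "dy": -0.162, "gripper": 0}, {"dx": -0.064, "dy": -0.162, "gripper": 0}, {"gripper": 0}, {"gripper": 0}])

```text
invalid input
```

```bash
cat >> h.py <<'E'
TH=np.radians(3.89);R2=np.array([[np.cos(TH),-np.sin(TH)],[np.sin(TH),np.cos(TH)]]);T2=np.array([566.9,-60.6])
def rd(p):return R2.T@(np.asarray(p)[:2]-T2)
def st():
    s=ctrl.read_state();print("t",round(s["clock"],2),"reader",rd(s["eef_pos"]).round(1),"z",s["eef_pos"][2].round(1),"rot",s["tool_rot"].round(3),"F",s["force"].round(1),"w",round(s["width"],1),"q",s["qpos"].round(2))
E
python3 -c "
from h import *
st()
for n in('scene','top'): cv2.imwrite(f'pics/{n}1.png',ctrl.get_image(n)['color'][...,::-1])"
```

```text
t 0.1 reader [-313.  699.] z 252.5 rot [-3.14   0.     2.817] F [-0.4  0.1 -0.6] w 85.4 q [-1.31  0.63  0.04  1.52 -0.03  1.   -0.02]
```

Emit:
step_arm(plan=[{"dx": 0, "dy": 0, "dz": 0, "ax": 0, "ay": 0, "az": -0.083, "gripper": 0}, {"dx": 0, "dy": 0, "dz": 0, "ax": 0, "ay": 0, "az": -0.083, "gripper": 0}, {"dx": 0, "dy": 0, "dz": 0, "ax": 0, "ay": 0, "az": -0.084, "gripper": 0}, {"dx": 0, "dy": 0, "dz": 0, "ax": 0, "ay": 0, "az": 0, "gripper": 0}])

```text
clock: 0.7
eef_pos: [207.5, 615.9, 253.1]
tool_rot: [-3.141, -0.001, -3.075]
force: [0.1, -0.4, -1.0]
width: 12.1
gripper_force: 0.0
```

```bash
python3 -c "
from h import *
st()"
```

```text
t 0.7 reader [-312.7  699.3] z 253.1 rot [-3.141e+00 -1.000e-03 -3.075e+00] F [ 0.1 -0.4 -1. ] w 12.1 q [-1.25  0.63 -0.07  1.52  0.05  1.    0.31]
```

Emit:
step_arm(plan=[{"dx": -0.064, "dy": -0.162, "dz": 0, "ax": 0, "ay": 0, "az": 0, "gripper": 0}, {"dx": -0.064, "dy": -0.162, "dz": 0, "ax": 0, "ay": 0, "az": 0, "gripper": 0}, {"dx": -0.064, "dy": -0.162, "dz": 0, "ax": 0, "ay": 0, "az": 0, "gripper": 0}, {"dx": -0.064, "dy": -0.162, "dz": 0, "ax": 0, "ay": 0, "az": 0, "gripper": 0}, {"dx": -0.064, "dy": -0.162, "dz": 0, "ax": 0, "ay": 0, "az": 0, "gripper": 0}, {"dx": -0.064, "dy": -0.162, "dz": 0, "ax": 0, "ay": 0, "az": 0, "gripper": 0}, {"dx": -0.064, "dy": -0.162, "dz": 0, "ax": 0, "ay": 0, "az": 0, "gripper": 0}, {"dx": -0.064, "dy": -0.162, "dz": 0, "ax": 0, "ay": 0, "az": 0, "gripper": 0}, {"dx": -0.064, "dy": -0.162, "dz": 0, "ax": 0, "ay": 0, "az": 0, "gripper": 0}, {"dx": -0.064, "dy": -0.162, "dz": 0, "ax": 0, "ay": 0, "az": 0, "gripper": 0}, {"dx": -0.064, "dy": -0.162, "dz": 0, "ax": 0, "ay": 0, "az": 0, "gripper": 0}, {"dx": -0.064, "dy": -0.162, "dz": 0, "ax": 0, "ay": 0, "az": 0, "gripper": 0}, {"dx": 0, "dy": 0, "dz": 0, "ax": 0, "ay": 0, "az": 0, "gripper": 0}, {"dx": 0, "dy": 0, "dz": 0, "ax": 0, "ay": 0, "az": 0, "gripper": 0}])

```text
clock: 2.45
eef_pos: [476.5, 50.3, 253.2]
tool_rot: [3.141, -0.001, -3.075]
force: [0.7, 0.1, 0.1]
width: -0.0
gripper_force: 0.0
```

```bash
python3 -c "
from h import *
st()
for n in('scene',): cv2.imwrite(f'pics/{n}1.png',ctrl.get_image(n)['color'][...,::-1])"
```

```text
t 2.45 reader [-82.7 116.8] z 253.2 rot [ 3.141e+00 -1.000e-03 -3.075e+00] F [0.7 0.1 0.1] w -0.0 q [-0.16  0.39 -0.01  1.98  0.    0.78  1.47]
```

View pics/scene1.png

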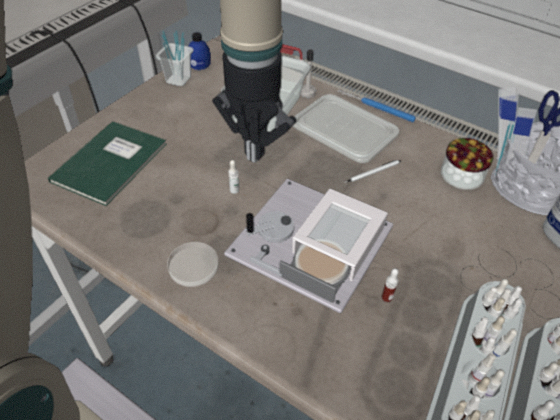

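The scene view shows the shut fingers at (253,150), hovering above and clear of everything. Descending beside the peg next.

Emit:
step_arm(plan=[{"dx": 0.008, "dy": -0.013, "dz": 0.12, "ax": 0, "ay": 0, "az": 0, "gripper": 0}, {"dx": 0, "dy": 0, "dz": 0.15, "ax": 0, "ay": 0, "az": 0, "gripper": 0}, {"dx": 0, "dy": 0, "dz": 0.15, "ax": 0, "ay": 0, "az": 0, "gripper": 0}, {"dx": 0, "dy": 0, "dz": 0.12, "ax": 0, "ay": 0, "az": 0, "gripper": 0}, {"dx": 0, "dy": 0, "dz": 0.06, "ax": 0, "ay": 0, "az": 0, "gripper": 0}, {"dx": 0, "dy": 0, "dz": 0.03, "ax": 0, "ay": 0, "az": 0, "gripper": 0}, {"dx": 0, "dy": 0, "dz": 0, "ax": 0, "ay": 0, "az": 0, "gripper": 0}, {"dx": 0, "dy": 0, "dz": 0, "ax": 0, "ay": 0, "az": 0, "gripper": 0}])

```text
clock: 3.5
eef_pos: [475.2, 46.2, 65.1]
tool_rot: [3.141, 0.002, -3.073]
force: [0.4, 0.1, -0.0]
width: -0.0
gripper_force: 0.0
```

```bash
python3 -c "
from h import *
st()
im=ctrl.get_image('scene')['color'][150:300,180:380,::-1]
cv2.imwrite('pics/s2.png',cv2.resize(im,None,fx=4,fy=4,interpolation=2))
# path
from scipy.optimize import brentq
hx,hy,r=11,14,7
p=None
for th in np.linspace(2.47,0,13):
    peg=np.array([-10+70*np.cos(th),100+70*np.sin(th)]);d=np.array([np.sin(th),-np.cos(th)])
    f=lambda k:np.hypot(*np.maximum(np.abs(k*d)-[hx,hy],0))-r
    c=peg-d*brentq(f,5,60)
    print(round(th,2),c.round(1),'' if p is None else ((c-p)*[-1,1]/300).round(3));p=c
"
```

```text
t 3.5 reader [-84.2 112.8] z 65.1 rot [ 3.141e+00  2.000e-03 -3.073e+00] F [ 0.4  0.1 -0. ] w -0.0 q [-0.15  0.71 -0.01  2.14  0.02  0.29  1.47]
2.47 [-80.2 124.1] 
2.26 [-72.7 138.9] [-0.025  0.049]
2.06 [-60.8 152.3] [-0.04   0.045]
1.85 [-47.5 162. ] [-0.044  0.032]
1.65 [-33.3 168.4] [-0.047  0.021]
1.44 [-18.9 171.8] [-0.048  0.011]
1.24 [ -4.9 172.4] [-0.047  0.002]
1.03 [  8.1 170.8] [-0.043 -0.005]
0.82 [ 20.  167.7] [-0.04  -0.011]
0.62 [ 32.8 160.7] [-0.043 -0.023]
0.41 [ 45. 149.] [-0.041 -0.039]
0.21 [ 54.1 135.3] [-0.031 -0.046]
0.0 [ 60. 121.] [-0.02  -0.048]
```

View pics/s2.png

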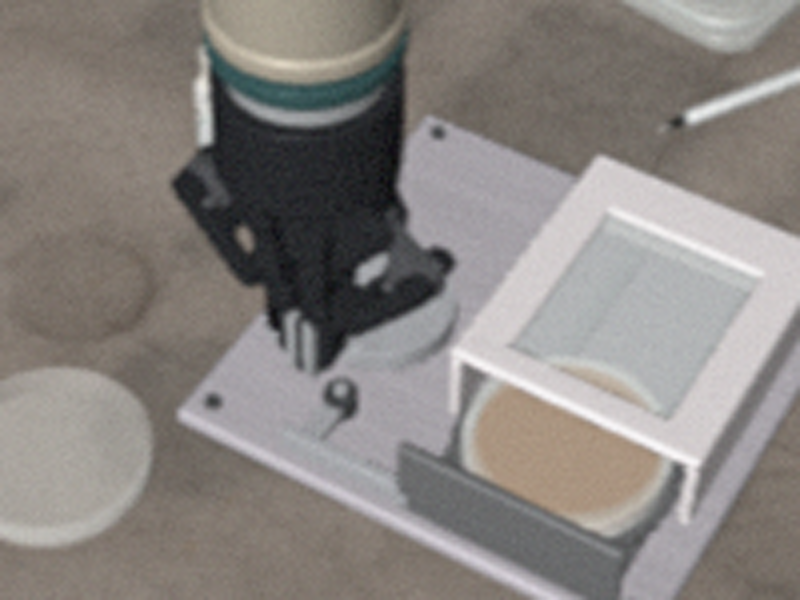

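The crop shows the fingertips at (305,350) just behind the peg, above the roller at (340,392) and clear of it. Pushing the cam round now.

Emit:
step_arm(plan=[{"dx": -0.013, "dy": 0.038, "dz": 0.01, "ax": 0, "ay": 0, "az": 0, "gripper": 0}, {"dx": -0.012, "dy": 0.025, "dz": 0, "ax": 0, "ay": 0, "az": 0, "gripper": 0}, {"dx": -0.013, "dy": 0.024, "dz": 0, "ax": 0, "ay": 0, "az": 0, "gripper": 0}, {"dx": -0.02, "dy": 0.023, "dz": 0, "ax": 0, "ay": 0, "az": 0, "gripper": 0}, {"dx": -0.02, "dy": 0.022, "dz": 0, "ax": 0, "ay": 0, "az": 0, "gripper": 0}, {"dx": -0.022, "dy": 0.016, "dz": 0, "ax": 0, "ay": 0, "az": 0, "gripper": 0}, {"dx": -0.022, "dy": 0.016, "dz": 0, "ax": 0, "ay": 0, "az": 0, "gripper": 0}, {"dx": -0.023, "dy": 0.011, "dz": 0, "ax": 0, "ay": 0, "az": 0, "gripper": 0}, {"dx": -0.024, "dy": 0.01, "dz": 0, "ax": 0, "ay": 0, "az": 0, "gripper": 0}, {"dx": -0.024, "dy": 0.006, "dz": 0, "ax": 0, "ay": 0, "az": 0, "gripper": 0}, {"dx": -0.024, "dy": 0.005, "dz": 0, "ax": 0, "ay": 0, "az": 0, "gripper": 0}, {"dx": 0, "dy": 0, "dz": 0, "ax": 0, "ay": 0, "az": 0, "gripper": 0}])

```text
clock: 5.05
eef_pos: [533.2, 108.1, 60.4]
tool_rot: [-3.14, -0.006, -3.074]
force: [-3.9, -3.2, -0.6]
width: -0.1
gripper_force: 2.1
```

```bash
python3 -c "
from h import *
st()
im=ctrl.get_image('scene')['color'][150:300,180:380,::-1]
cv2.imwrite('pics/s3.png',cv2.resize(im,None,fx=4,fy=4,interpolation=2))"
```

```text
t 5.05 reader [-22.2 170.6] z 60.4 rot [-3.14  -0.006 -3.074] F [-3.9 -3.2 -0.6] w -0.1 q [-0.26  0.77  0.01  1.95 -0.01  0.43  1.4 ]
```

View pics/s3.png

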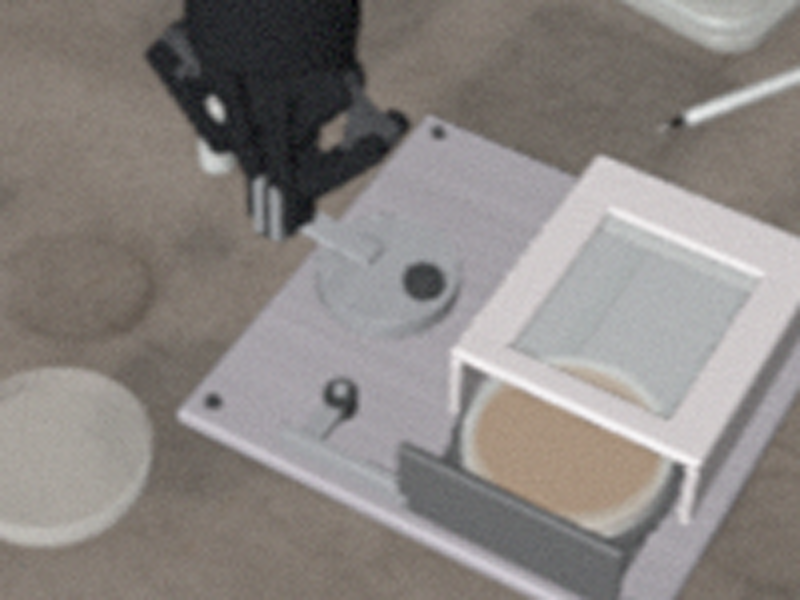

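The cam has turned to about 1.4 rad: the bar now points left and away at (345,235), with the fingers at (270,210) behind it. Before passing vial_b I'll check how far the knuckle reaches sideways, and how high it sits.

```bash
python3 -c "
from h import *
for n in('scene','top'):
    im=ctrl.get_image(n);W=world(im).reshape(-1,3);W=W[im['range_z'].ravel()>0]
    r=(W[:,:2]-T2)@R2
    for lo in range(45,160,10):
        m=(W[:,2]>lo)&(W[:,2]<=lo+10)&(abs(r[:,0]+22)<70)&(r[:,1]>100)&(r[:,1]<300)
        if m.sum():print(n,lo,m.sum(),'x',r[m,0].min().round(),r[m,0].max().round(),'y',r[m,1].min().round(),r[m,1].max().round())
"
```

```text
scene 45 66 x -36.0 22.0 y 156.0 239.0
scene 55 61 x -35.0 -17.0 y 155.0 184.0
scene 65 49 x -35.0 -20.0 y 156.0 182.0
scene 75 50 x -36.0 -29.0 y 141.0 195.0
scene 85 162 x -37.0 -10.0 y 134.0 205.0
scene 95 142 x -39.0 -10.0 y 125.0 216.0
scene 105 177 x -41.0 -20.0 y 118.0 222.0
scene 115 195 x -41.0 -11.0 y 109.0 230.0
scene 125 307 x -43.0 -9.0 y 108.0 231.0
scene 135 221 x -43.0 -16.0 y 113.0 222.0
scene 145 124 x -44.0 -15.0 y 128.0 212.0
scene 155 55 x -43.0 -13.0 y 130.0 147.0
```

The fingers are slim below the vial's top height (82 mm), so it is safe to continue.

Emit:
step_arm(plan=[{"dx": -0.023, "dy": 0.001, "dz": 0, "ax": 0, "ay": 0, "az": 0, "gripper": 0}, {"dx": -0.024, "dy": 0.001, "dz": 0, "ax": 0, "ay": 0, "az": 0, "gripper": 0}, {"dx": -0.022, "dy": -0.002, "dz": 0, "ax": 0, "ay": 0, "az": 0, "gripper": 0}, {"dx": -0.021, "dy": -0.003, "dz": 0, "ax": 0, "ay": 0, "az": 0, "gripper": 0}, {"dx": -0.02, "dy": -0.005, "dz": 0, "ax": 0, "ay": 0, "az": 0, "gripper": 0}, {"dx": -0.02, "dy": -0.006, "dz": 0, "ax": 0, "ay": 0, "az": 0, "gripper": 0}, {"dx": -0.021, "dy": -0.011, "dz": 0, "ax": 0, "ay": 0, "az": 0, "gripper": 0}, {"dx": -0.022, "dy": -0.012, "dz": 0, "ax": 0, "ay": 0, "az": 0, "gripper": 0}, {"dx": -0.021, "dy": -0.019, "dz": 0, "ax": 0, "ay": 0, "az": 0, "gripper": 0}, {"dx": -0.02, "dy": -0.02, "dz": 0, "ax": 0, "ay": 0, "az": 0, "gripper": 0}, {"dx": -0.015, "dy": -0.023, "dz": 0, "ax": 0, "ay": 0, "az": 0, "gripper": 0}, {"dx": -0.016, "dy": -0.023, "dz": 0, "ax": 0, "ay": 0, "az": 0, "gripper": 0}, {"dx": 0, "dy": 0, "dz": 0, "ax": 0, "ay": 0, "az": 0, "gripper": 0}])

```text
clock: 6.82
eef_pos: [603.6, 76.5, 59.8]
tool_rot: [-3.141, -0.017, -3.075]
force: [-15.4, -2.5, 6.3]
width: -0.3
gripper_force: 7.2
```

```bash
python3 -c "
from h import *
st()
im=ctrl.get_image('scene')['color'][150:300,180:380,::-1]
cv2.imwrite('pics/s4.png',cv2.resize(im,None,fx=4,fy=4,interpolation=2))"
```

```text
t 6.83 reader [ 45.9 134.3] z 59.8 rot [-3.141 -0.017 -3.075] F [-15.4  -2.5   6.3] w -0.3 q [-0.17  0.83 -0.    1.76 -0.    0.57  1.47]
```

View pics/s4.png

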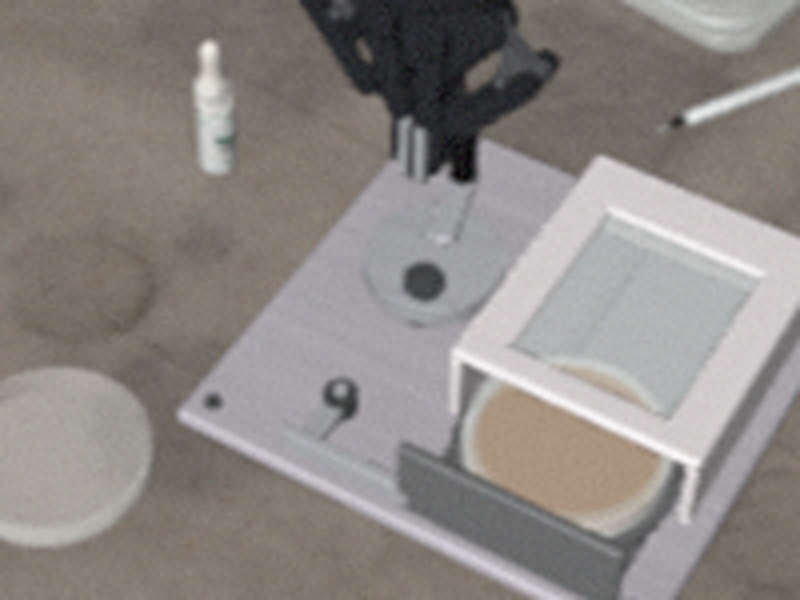

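The finger is at (415,160), with its front side jammed against the outside of the peg at (462,165), roughly 0.3 rad short. I'll back off to the left, move forward over the peg's line, and push straight right.

Emit:
step_arm(plan=[{"dx": 0.03, "dy": 0.02, "dz": 0, "ax": 0, "ay": 0, "az": 0, "gripper": 0}, {"dx": 0, "dy": 0.05, "dz": 0, "ax": 0, "ay": 0, "az": 0, "gripper": 0}, {"dx": 0, "dy": 0, "dz": 0, "ax": 0, "ay": 0, "az": 0, "gripper": 0}])

```text
clock: 7.25
eef_pos: [602.2, 101.2, 61.8]
tool_rot: [3.139, 0.003, -3.07]
force: [-0.5, 0.1, -0.3]
width: -0.4
gripper_force: 0.0
```

```bash
cat > peg.py <<'E'
from h import *
from fit import sub
st()
for n,ex in(('scene',(-20,75)),('top',(-20,75))):
    im=ctrl.get_image(n);W=world(im);r=(W[...,:2]-T2)@R2
    # bar+peg: points 60..75 high, dark, within 60..80 of pivot
    d=np.hypot(r[...,0]+10,r[...,1]-100)
    dark=im['color'].max(-1)<60
    m=dark&(W[...,2]>38)&(W[...,2]<76)&(d>45)&(d<85)
    k,l,s,c=cv2.connectedComponentsWithStats(m.astype(np.uint8))
    for i in range(1,k):
        if s[i,4]>5:
            q=r[l==i];z=W[l==i][:,2];print(n,s[i].tolist(),q.mean(0).round(1),q.min(0).round(),q.max(0).round(),z.min().round(),z.max().round())
    print(n,'brg',np.round(np.arctan2(*(np.flip(r[m].mean(0)-[-10,100]))),3) if m.any() else None)
E
python3 peg.py
```

```text
t 7.25 reader [ 46.2 159.1] z 61.8 rot [ 3.139e+00  3.000e-03 -3.070e+00] F [-0.5  0.1 -0.3] w -0.4 q [-0.21  0.82  0.    1.77 -0.01  0.54  1.44]
scene [276, 177, 6, 11, 52] [ 41. 147.] [ 37. 144.] [ 49. 152.] 48.0 75.0
scene [293, 177, 7, 17, 93] [ 54.3 116. ] [ 50. 111.] [ 62. 124.] 39.0 75.0
scene brg 0.428
top brg None
```

Emit:
step_arm(plan=[{"dx": -0.047, "dy": 0, "dz": 0, "ax": 0, "ay": 0, "az": 0, "gripper": 0}, {"dx": 0, "dy": -0.03, "dz": 0, "ax": 0, "ay": 0, "az": 0, "gripper": 0}, {"dx": 0, "dy": -0.03, "dz": 0, "ax": 0, "ay": 0, "az": 0, "gripper": 0}, {"dx": 0, "dy": -0.03, "dz": 0, "ax": 0, "ay": 0, "az": 0, "gripper": 0}, {"dx": 0, "dy": -0.02, "dz": 0, "ax": 0, "ay": 0, "az": 0, "gripper": 0}, {"dx": 0, "dy": -0.01, "dz": 0, "ax": 0, "ay": 0, "az": 0, "gripper": 0}, {"dx": 0, "dy": 0, "dz": 0, "ax": 0, "ay": 0, "az": 0, "gripper": 0}, {"dx": 0, "dy": 0, "dz": 0, "ax": 0, "ay": 0, "az": 0, "gripper": 0}])

```text
clock: 8.35
eef_pos: [619.1, 64.5, 62.0]
tool_rot: [3.139, 0.004, -3.073]
force: [3.2, 4.4, -0.1]
width: 0.5
gripper_force: 2.5
```

```bash
python3 peg.py
```

```text
t 8.35 reader [ 60.6 121.3] z 62.0 rot [ 3.139  0.004 -3.073] F [ 3.2  4.4 -0.1] w 0.5 q [-0.14  0.83 -0.01  1.74  0.    0.57  1.49]
scene [297, 179, 12, 18, 140] [ 56.  101.8] [52. 93.] [ 64. 114.] 38.0 76.0
scene brg 0.03
top brg None
```

Emit:
step_arm(plan=[{"dx": 0, "dy": 0.03, "dz": 0, "ax": 0, "ay": 0, "az": 0, "gripper": 0}, {"dx": 0, "dy": 0.03, "dz": 0, "ax": 0, "ay": 0, "az": 0, "gripper": 0}, {"dx": 0, "dy": 0, "dz": -0.12, "ax": 0, "ay": 0, "az": 0, "gripper": 0}, {"dx": 0, "dy": 0, "dz": -0.15, "ax": 0, "ay": 0, "az": 0, "gripper": 0}, {"dx": 0.05, "dy": -0.04, "dz": -0.12, "ax": 0, "ay": 0, "az": 0, "gripper": 0}, {"dx": 0.13, "dy": -0.08, "dz": 0, "ax": 0, "ay": 0, "az": 0, "gripper": 0}, {"dx": 0.13, "dy": -0.08, "dz": 0, "ax": 0, "ay": 0, "az": 0, "gripper": 0}, {"dx": 0.13, "dy": -0.08, "dz": 0, "ax": 0, "ay": 0, "az": 0, "gripper": 0}, {"dx": 0.13, "dy": -0.09, "dz": 0, "ax": 0, "ay": 0, "az": 0, "gripper": 0}, {"dx": 0.13, "dy": -0.09, "dz": 0, "ax": 0, "ay": 0, "az": 0, "gripper": 0}, {"dx": 0, "dy": 0, "dz": 0, "ax": 0, "ay": 0, "az": 0, "gripper": 0}, {"dx": 0, "dy": 0, "dz": 0, "ax": 0, "ay": 0, "az": 0, "gripper": 0}])

```text
clock: 9.95
eef_pos: [416.8, -71.1, 178.5]
tool_rot: [3.142, 0.001, -3.074]
force: [1.2, 0.5, -0.1]
width: -0.2
gripper_force: 0.0
```

```bash
python3 peg.py; python3 -c "
from h import *
im=ctrl.get_image('scene')['color'][150:300,180:380,::-1]
im2=ctrl.get_image('top')['color'][145:270,235:375,::-1]
a=cv2.resize(im,(400,300),interpolation=2);b=cv2.resize(im2,(336,300),interpolation=2)
cv2.imwrite('pics/s5.png',np.hstack([a,b]))"
```

```text
t 9.95 reader [-150.5   -0.3] z 178.5 rot [ 3.142e+00  1.000e-03 -3.074e+00] F [ 1.2  0.5 -0.1] w -0.2 q [ 0.12  0.44 -0.02  2.2   0.02  0.5   1.72]
scene brg None
top [275, 171, 5, 9, 38] [ 57.4 100.9] [54. 96.] [ 64. 105.] 41.0 74.0
top brg 0.013
```

View pics/s5.png

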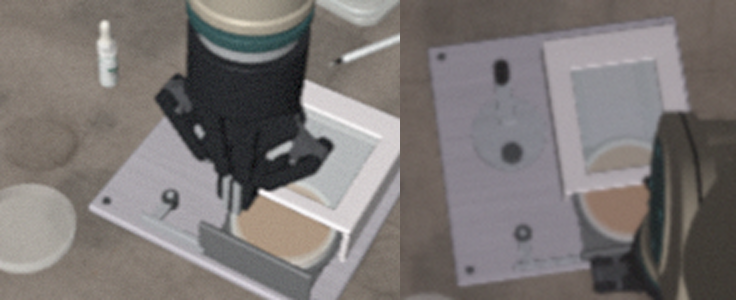

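The top view puts the peg (502,72), pivot (512,153) and roller (523,233) on one line, so the cam is at about 0.01 rad with its low point facing the roller. The fingers are in front of the carriage plate. Lowering and pushing the carriage most of the way in.

Emit:
step_arm(plan=[{"dx": 0.005, "dy": 0, "dz": 0.12, "ax": 0, "ay": 0, "az": 0, "gripper": 0}, {"dx": 0, "dy": 0, "dz": 0.15, "ax": 0, "ay": 0, "az": 0, "gripper": 0}, {"dx": 0, "dy": 0, "dz": 0.11, "ax": 0, "ay": 0, "az": 0, "gripper": 0}, {"dx": 0, "dy": 0, "dz": 0.05, "ax": 0, "ay": 0, "az": 0, "gripper": 0}, {"dx": 0, "dy": 0, "dz": 0, "ax": 0, "ay": 0, "az": 0, "gripper": 0}, {"dx": -0.03, "dy": 0, "dz": 0, "ax": 0, "ay": 0, "az": 0, "gripper": 0}, {"dx": -0.03, "dy": 0, "dz": 0, "ax": 0, "ay": 0, "az": 0, "gripper": 0}, {"dx": -0.02, "dy": 0, "dz": 0, "ax": 0, "ay": 0, "az": 0, "gripper": 0}, {"dx": -0.02, "dy": 0, "dz": 0, "ax": 0, "ay": 0, "az": 0, "gripper": 0}, {"dx": -0.02, "dy": 0, "dz": 0, "ax": 0, "ay": 0, "az": 0, "gripper": 0}, {"dx": -0.02, "dy": 0, "dz": 0, "ax": 0, "ay": 0, "az": 0, "gripper": 0}, {"dx": -0.02, "dy": 0, "dz": 0, "ax": 0, "ay": 0, "az": 0, "gripper": 0}, {"dx": -0.02, "dy": 0, "dz": 0, "ax": 0, "ay": 0, "az": 0, "gripper": 0}, {"dx": -0.02, "dy": 0, "dz": 0, "ax": 0, "ay": 0, "az": 0, "gripper": 0}, {"dx": 0, "dy": 0, "dz": 0, "ax": 0, "ay": 0, "az": 0, "gripper": 0}])

```text
clock: 12.02
eef_pos: [471.7, -70.5, 66.6]
tool_rot: [-3.133, -0.013, -3.073]
force: [-0.8, -0.0, 0.1]
width: -0.2
gripper_force: 0.0
```

```bash
python3 -c "
from h import *
st()"
```

```text
t 12.03 reader [-95.7  -3.4] z 66.6 rot [-3.133 -0.013 -3.073] F [-0.8 -0.   0.1] w -0.2 q [ 0.25  0.72 -0.24  2.12  0.49  0.36  1.24]
```

```bash
python3 -c "
from h import *
im=ctrl.get_image('scene')['color'][150:300,180:380,::-1]
im2=ctrl.get_image('top')['color'][145:270,235:375,::-1]
a=cv2.resize(im,(440,330),interpolation=2);b=cv2.resize(im2,(360,330),interpolation=2)
cv2.imwrite('pics/s6.png',np.hstack([a,b]))"
```

```text
(no output)
```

View pics/s6.png

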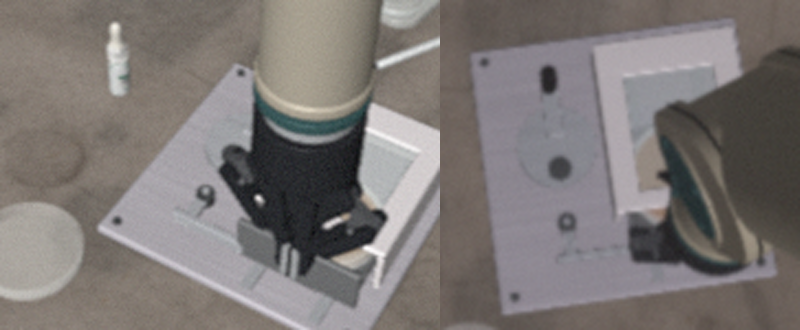

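The scene view shows the fingertips at (290,260) in front of the plate, and the carriage has moved in with them (its slots are uncovered). The cam is unchanged. The tool sits higher than planned, so I'll back off slightly and lower it before finishing the push.

Emit:
step_arm(plan=[{"dx": 0.015, "dy": 0, "dz": 0, "ax": 0, "ay": 0, "az": 0, "gripper": 0}, {"dx": 0, "dy": 0.01, "dz": 0.03, "ax": 0, "ay": 0, "az": 0, "gripper": 0}, {"dx": 0, "dy": 0, "dz": 0.02, "ax": 0, "ay": 0, "az": 0, "gripper": 0}, {"dx": 0, "dy": 0, "dz": 0, "ax": 0, "ay": 0, "az": 0, "gripper": 0}])

```text
clock: 12.62
eef_pos: [464.9, -68.0, 50.9]
tool_rot: [-3.133, -0.016, -3.073]
force: [-0.3, -0.4, 0.7]
width: -0.3
gripper_force: 0.0
```

```bash
python3 -c "
from h import *
st()"
```

```text
t 12.62 reader [-102.2   -0.4] z 50.9 rot [-3.133 -0.016 -3.073] F [-0.3 -0.4  0.7] w -0.3 q [ 0.22  0.75 -0.21  2.14  0.51  0.32  1.21]
```

Emit:
step_arm(plan=[{"dx": -0.02, "dy": 0, "dz": 0, "ax": 0, "ay": 0, "az": 0, "gripper": 0}, {"dx": -0.02, "dy": 0, "dz": 0, "ax": 0, "ay": 0, "az": 0, "gripper": 0}, {"dx": -0.02, "dy": 0, "dz": 0, "ax": 0, "ay": 0, "az": 0, "gripper": 0}, {"dx": -0.01, "dy": 0, "dz": 0, "ax": 0, "ay": 0, "az": 0, "gripper": 0}, {"dx": -0.01, "dy": 0, "dz": 0, "ax": 0, "ay": 0, "az": 0, "gripper": 0}, {"dx": -0.01, "dy": 0, "dz": 0, "ax": 0, "ay": 0, "az": 0, "gripper": 0}, {"dx": 0, "dy": 0, "dz": 0, "ax": 0, "ay": 0, "az": 0, "gripper": 0}])

```text
clock: 13.5
eef_pos: [492.6, -66.3, 51.2]
tool_rot: [-3.133, -0.014, -3.073]
force: [-1.2, 0.8, 1.5]
width: -0.2
gripper_force: 0.7
```

```bash
python3 -c "
from h import *
st()"
```

```text
t 13.5 reader [-74.5  -0.6] z 51.2 rot [-3.133 -0.014 -3.073] F [-1.2  0.8  1.5] w -0.2 q [ 0.23  0.76 -0.24  2.07  0.49  0.37  1.23]
```

Not yet against the stop (low force); continue gently.

Emit:
step_arm(plan=[{"dx": -0.01, "dy": 0, "dz": 0, "ax": 0, "ay": 0, "az": 0, "gripper": 0}, {"dx": -0.01, "dy": 0, "dz": 0, "ax": 0, "ay": 0, "az": 0, "gripper": 0}, {"dx": 0, "dy": 0, "dz": 0, "ax": 0, "ay": 0, "az": 0, "gripper": 0}])

```text
clock: 13.88
eef_pos: [492.9, -66.5, 50.6]
tool_rot: [-3.131, -0.026, -3.074]
force: [-10.9, 0.5, 7.5]
width: -0.1
gripper_force: 5.6
```

It has hit a hard stop. One more small press, then back off, lift and check.

Emit:
step_arm(plan=[{"dx": -0.01, "dy": 0, "dz": 0, "ax": 0, "ay": 0, "az": 0, "gripper": 0}, {"dx": 0, "dy": 0, "dz": 0, "ax": 0, "ay": 0, "az": 0, "gripper": 0}, {"dx": 0.03, "dy": 0, "dz": 0, "ax": 0, "ay": 0, "az": 0, "gripper": 0}, {"dx": 0.05, "dy": 0, "dz": 0, "ax": 0, "ay": 0, "az": 0, "gripper": 0}, {"dx": 0.04, "dy": 0, "dz": 0, "ax": 0, "ay": 0, "az": 0, "gripper": 0}, {"dx": 0, "dy": 0, "dz": -0.12, "ax": 0, "ay": 0, "az": 0, "gripper": 0}, {"dx": 0, "dy": 0, "dz": -0.15, "ax": 0, "ay": 0, "az": 0, "gripper": 0}, {"dx": 0, "dy": 0, "dz": -0.15, "ax": 0, "ay": 0, "az": 0, "gripper": 0}, {"dx": 0, "dy": 0, "dz": -0.15, "ax": 0, "ay": 0, "az": 0, "gripper": 0}, {"dx": 0, "dy": -0.15, "dz": -0.1, "ax": 0, "ay": 0, "az": 0, "gripper": 0}, {"dx": 0, "dy": -0.18, "dz": 0, "ax": 0, "ay": 0, "az": 0, "gripper": 0}, {"dx": 0, "dy": -0.18, "dz": 0, "ax": 0, "ay": 0, "az": 0, "gripper": 0}, {"dx": 0, "dy": -0.18, "dz": 0, "ax": 0, "ay": 0, "az": 0, "gripper": 0}, {"dx": 0, "dy": -0.18, "dz": 0, "ax": 0, "ay": 0, "az": 0, "gripper": 0}, {"dx": 0, "dy": 0, "dz": 0, "ax": 0, "ay": 0, "az": 0, "gripper": 0}, {"dx": 0, "dy": 0, "dz": 0, "ax": 0, "ay": 0, "az": 0, "gripper": 0}])

```text
clock: 15.88
eef_pos: [486.2, -325.9, 254.7]
tool_rot: [-3.133, -0.014, -3.073]
force: [-0.2, 1.3, -0.1]
width: -0.4
gripper_force: 0.0
```

```bash
python3 peg.py;  python3 -c "
from h import *
im=ctrl.get_image('scene')['color'][150:300,180:400,::-1]
im2=ctrl.get_image('top')['color'][145:270,235:375,::-1]
a=cv2.resize(im,(440,300),interpolation=2);b=cv2.resize(im2,(336,300),interpolation=2)
cv2.imwrite('pics/s7.png',np.hstack([a,b]))"
```

```text
t 15.88 reader [ -98.5 -259.2] z 254.7 rot [-3.133 -0.014 -3.073] F [-0.2  1.3 -0.1] w -0.4 q [ 0.81  0.57 -0.44  1.69  0.3   0.96  1.9 ]
scene [302, 180, 7, 17, 101] [56.6 98.1] [52. 92.] [ 66. 105.] 38.0 74.0
scene brg -0.029
top [275, 171, 5, 9, 40] [ 57.3 100.6] [54. 96.] [ 64. 105.] 42.0 74.0
top brg 0.01
```

View pics/s7.png

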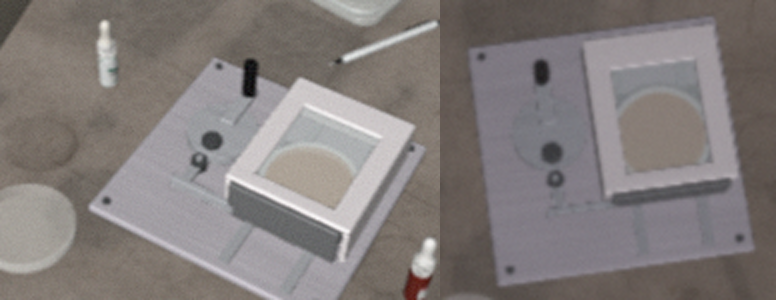

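The plate at (285,225) is closed flat against the box, the roller sits beside the cam's low side, and the cam is at about 0 rad. The vials and the glass dish have not moved, and the robot is clear.

```bash
python3 -c "
from cell import ctrl
print(ctrl.finish_job())"
```

```text
the job is handed in; nothing more can be done
None
```

The job is handed in: I turned the cam to about 0 rad so its low point faces the roller, then pushed the carriage fully home against the box, in about 16 s with the vials and dishes left alone.

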